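Find the air silencer with the broken baffle on the rocking cradles

TASK

Three sealed air silencers lie level in rocking cradles, and in one of them the baffle has broken loose inside. Working from left to right, press the end nearest you of each one down onto its stop, hold it there a moment and let go: a sound one swings back level, while the one with the loose baffle stays down because the loose piece has slid to that end. Take the faulty one out and lay it flat inside the shallow scrap tray without dropping it, and leave the two sound ones lying level in their cradles and the things round about where they are.

Things in the scene. Friction and masses are not known exactly. Their poses are not given: they have to be found in the camera images.
- stand: Dark steel base plate 180 x 360 x 10 mm, fixed to the bench; place and yaw vary. Origin in the middle of its underside, x away from the robot, y to the left. Three rocking cradles stand on it side by side, 115 mm apart along y, all along x. Two grey cheeks carry each cradle's pivot, 42 to 49 mm either side of its middle; they and the cradle's ears end 15 mm or more below the silencer's axis.
- left_seat (a point): Seat of the left cradle: middle of the axis of a silencer lying in it, 121 mm above the bench when level; x along the cradle, away from the robot. Its pivot runs along y, 24 mm below. The cradle is a steel strip 166 mm long with V rests 62 mm before and behind its middle, a lip 76 mm out at each end (top 19 mm below the axis) and a bar weight below. A silencer lifts straight up out of it.
- middle_seat (a point): Seat of the middle cradle, as left_seat.
- right_seat (a point): Seat of the right cradle, as left_seat.
- cradle_left (a joint): Tilt of the left cradle, rad: 0 level, positive with its end nearest the robot down; a rubber-topped stud stops it at 0.26 (or -0.26). 1 to 3 N on top of the can near its near end tips it; press slowly, following the arc about the pivot. The bar weight brings it level in about a second when empty or with a sound silencer; with the loose baffle slid to the low end it stays down at about 0.26.
- cradle_middle (a joint): Tilt of the middle cradle, as cradle_left.
- cradle_right (a joint): Tilt of the right cradle, as cradle_left.
- silencer_a: One of three alike sealed silencers: bare-metal can 52 mm in diameter, 150 mm long, a 13 mm stub with brass hex at each end, 0.5 kg. Origin at its centre, x along its axis. Lies loose in any of the cradles; grasp across the diameter. One of the three holds a loose 0.2 kg baffle, first in the middle, that slides up to 55 mm to the low end once tilted over 0.12 rad, and stays put when level.
- silencer_b: Another of the three silencers, as silencer_a.
- silencer_c: Another of the three silencers, as silencer_a.
- tray: Shallow grey sheet-metal scrap tray with a dark rubber floor, fixed to the bench, open at the top: 210 x 136 mm outside, 204 x 130 mm inside, rim 18 mm (with its bead 21 mm) above the bench, floor 4 mm above the bench. Origin in the middle of its underside, x along its length.
- oil_can: Bystander: small red oil can, 56 mm across, 156 mm tall with its thin spout, standing; origin under its middle.
- tape_measure: Bystander: pocket tape measure, 32 x 75 x 62 mm, standing; origin under its middle.
- ratchet: Bystander: steel ratchet handle, 31 x 200 x 30 mm, lying along its own y; origin under its middle.
Mind the look-alikes: they are no part of the job. What is shaped like the silencer_c but turquoise is not meant.

How it is judged:
By the outcome, as a careful person would: the job done as asked, in the order asked, and still so for the second after the job is handed in, with the robot touching nothing.
It also fails if it takes over 58 s, if anything falls off the work surface, if the arm or the gripper's body presses on something with over 40 N, if the wrist force passes 120 N, or if a joint passes its speed limit or range.

ROBOT

A 6-joint arm with a two-finger parallel gripper is mounted at the origin on the work surface; the furniture and walls round the work are solid. World frame = base frame: x ahead of the robot, y to its left, z up, the work surface at z = 0. Lengths are in m, angles in rad, forces in N, time in s.
With the tool pointing down it reaches from about 0.375 to 0.9 m from the base axis. Payload 3.1 kg.
Tool frame: the origin (TCP) lies on the centre line of the jaws, within the pads' length; the fingertips stand robot.finger_overhang ahead of it and the grasp point (between the pads) lies 2 mm behind it (robot.finger_overhang is the distance from the TCP to the fingertips, in m); z points along the fingers, y is the direction in which the jaws open and shut (so a half turn about z gives the same grasp; the last joint's range is limited). The gripper opens to 87 mm and grips with 3 to 60 N. Pads are 19 mm wide; open, the fingers measure 117 mm over their backs; the gripper's body (75 mm by 190 mm) begins 51 mm behind the grasp point.
Start: joints at [-1.294, 0.527, 1.433, -0, 1.181, -0.178], TCP at [0.275, -0.561, 0.24] pointing down, gripper open.
Joint ranges: [-3.08, 3.08], [-0.75, 2.2], [0.22, 2.44], [-1.43, 4.57], [0, 2.65], [-2.85, 2.85]. Speed limits (rad/s): [2.79, 2.79, 3.14, 3.14, 3.14, 3.14].

INTERFACE

Orientations are given as a unit quaternion [x, y, z, w].
In Python, from rig import robot gives the robot as it stands. The module is installed in compiled form; this text tells all that it offers.
- The arm moves only by the tool step_arm, never from a script. Its arguments are lists of equal length, an entry for each row: "slide": the shift along the tool's x, y, z in mm, a list of three; "twist": the turn about the tool's z in degrees. A call has 1 to 20 rows; each row shifts and turns the commanded pose from where the row before left it, along the tool's axes as they then stand; what a row does not reach is not made up. A row lasts 1/12 s, in which the tool goes at most 41.7 mm and 7.16 degrees, less where a joint would pass 70% of its speed; a pose out of reach is approached as far as the arm can. A call is refused whole if a number of a shift passes 41.7 or a number of a turn 7.16, either way. A call with a gripper value outside its range is refused whole. "jaw" is the finger opening in mm, from 0 to 87, set as the call begins (left out, the last holds). The fingers move at their own pace and stop on an object; "force" is the grip in N (left out, the last holds). Time passes only in rows, so rows that do not move let the fingers close. It gives the time, the measured TCP pose, the force and the opening at its end, in the units of the state.
- robot.get_obs(): the state, without advancing time (a new reading comes with each control period).
- robot.camera(name): name is "side" or "top" or "wrist"; returns a dict with "color" (384x512x3 uint8, blue, green, red), "depth" (384x512 float32, m along the optical axis (not along the pixel's ray), 0 where there is no reading), "camera_matrix" (3x3 intrinsics, pixels), "k1" (the pictures are not rectified: a ray, as slopes to the right and down, at radius r is drawn at 1 + k1 r^2 times it, then the intrinsics apply), "origin" and "orientation" of the camera in the world. Camera axes: x right, y down, z forward; pixel columns grow to the right and rows downward; lengths in m; the calibration is good to about 2 mm. A picture is of the moment at which its call begins.
- robot.hand_in(): hands the job in, once; it reports no verdict.
The state is a dict: "time": time; "q": joint angles; "joint_velocities": joint speeds; "joint_torque": joint torques, N m; "position": TCP position; "tool_rot": TCP orientation; "ft_force": force on the tool from outside, world axes, zero at the start; "moment": the same for the moment, N m; "grip_width": finger opening in m.
Only numpy, scipy, OpenCV 4.12 (cv2) and the standard library are available. Lean on these libraries where they do the work, as an engineer would, in place of code of your own. Each camera call takes 0.05 s, during which the arm holds its last target.

## Working session

There is one attempt and no reset: what is moved stays moved. The work goes in short steps, Python scripts to look and compute and a tool call to move; the robot and the scene stay as the last step left them, time stands still between calls to the robot, and variables do not carry over. Pictures are saved under pics/ and viewed, and the job is handed in when it is done.

Besides the shell and the picture viewer there is one more tool, called as name([rows], argument=value, ...), one row to a line, values as JSON. step_arm: Moves the arm, as the interface text tells. Its arguments: {"type":"object","properties":{"slide":{"type":"array","items":{"type":"array","items":{"type":"number"}}},"twist":{"type":"array","items":{"type":"number"}},"jaw":{"type":"number"},"force":{"type":"number"}},"required":["slide","twist"]}

```bash
mkdir -p pics; ls
cat > h.py <<'E'
import numpy as np, cv2, json
from scipy.spatial.transform import Rotation as R
from rig import robot
def snap(name,fn):
    c=robot.camera(name); cv2.imwrite('pics/'+fn+'.png',c['color']); np.save('pics/'+fn+'.npy',c,allow_pickle=True); return c
def load(fn): return np.load('pics/'+fn+'.npy',allow_pickle=True).item()
def rays(c,uv):
    uv=np.atleast_2d(np.array(uv,float)); K=np.array(c['camera_matrix'])
    d=np.array([c['k1'],0,0,0,0],float)
    n=cv2.undistortPoints(uv[:,None],K,d,None).reshape(-1,2) if False else None
    s=np.c_[(uv[:,0]-K[0,2])/K[0,0],(uv[:,1]-K[1,2])/K[1,1]]; x=s.copy()
    for _ in range(30): x=s/(1+c['k1']*(x**2).sum(1,keepdims=True))
    return np.c_[x,np.ones(len(x))]
def rot(c):
    o=np.array(c['orientation'],float); return R.from_quat(o).as_matrix() if o.size==4 else o.reshape(3,3)
def plane(c,uv,z):
    r=rays(c,uv)@rot(c).T; o=np.array(c['origin']); t=(z-o[2])/r[:,2]; return o+r*t[:,None]
def depthpts(c,uv):
    uv=np.atleast_2d(np.array(uv)); d=c['depth'][uv[:,1],uv[:,0]]
    return rays(c,uv)*d[:,None]@rot(c).T+np.array(c['origin'])
def obs():
    o=robot.get_obs(); print({k:np.round(v,3).tolist() for k,v in o.items()}); return o
E
python3 - <<'E'
from h import *
o=obs(); print(robot.finger_overhang)
for n in ['top','side','wrist']:
    c=snap(n,n+'0'); print(n,c['origin'],c['orientation'],c['camera_matrix'],c['k1'])
E
```

```text
pics
{'time': 0.0, 'q': [-1.294, 0.528, 1.434, -0.0, 1.181, -0.178], 'joint_velocities': [-0.0, 0.0, -0.001, -0.0, -0.001, 0.001], 'joint_torque': [-0.001, -44.005, -17.659, 0.063, 0.058, -0.0], 'position': [0.274, -0.561, 0.239], 'tool_rot': [0.974, 0.225, -0.0, -0.001], 'ft_force': [0.555, 0.843, 0.452], 'moment': [0.026, 0.069, -0.004], 'grip_width': 0.087}
0.017
top [0.18635832 0.01007184 1.48172586] [-0.70129818  0.70605427 -0.06904442  0.0700079 ] [[404.45555978   0.         249.09275759]
 [  0.         404.45555978 185.7967655 ]
 [  0.           0.           1.        ]] 0.02364067274932871
side [1.20820626 0.94265316 0.89231006] [ 0.29714667  0.83478078 -0.43948949 -0.14728849] [[428.82765129   0.         250.52072153]
 [  0.         428.82765129 194.64775597]
 [  0.           0.           1.        ]] 0.018082621810884863
wrist [ 0.33478242 -0.5323014   0.38471265] [ 0.84182649 -0.52512665 -0.06635994  0.10567181] [[270.69357138   0.         254.94709068]
 [  0.         270.69357138 191.19895538]
 [  0.           0.           1.        ]] -0.010909517765585068
```

View pics/top0.png

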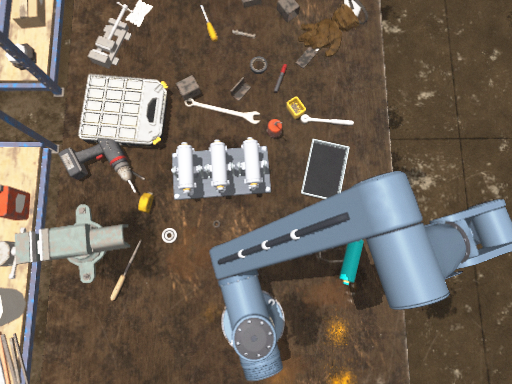

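View pics/side0.png

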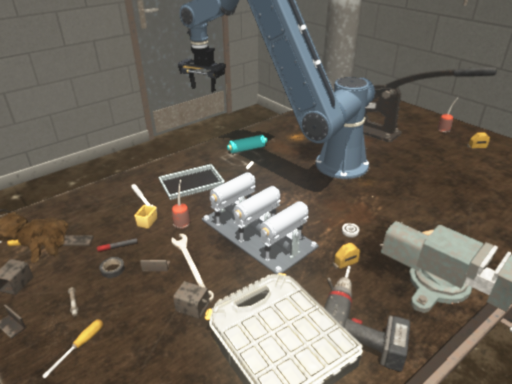

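View pics/wrist0.png

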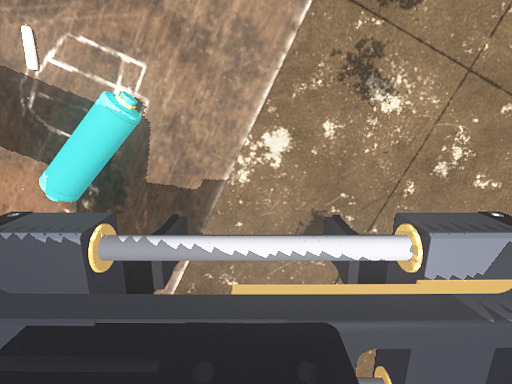

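The top view shows three cans on the stand at about (185,165), (218,163) and (252,160). The tray is at (326,168), the oil can at (275,127), and the turquoise look-alike lies right of the base. Next I'll measure these.

Run:
```python
from h import *
c=load('top0')
v,u=np.mgrid[100:240,150:380]; uv=np.c_[u.ravel(),v.ravel()]
P=depthpts(c,uv).reshape(140,230,3)
m=((P[...,2]>0.115)&(P[...,2]<0.16)&(P[...,0]>0.3)&(P[...,0]<.9)).astype(np.uint8)
n,l,s,ce=cv2.connectedComponentsWithStats(m)
for i in range(1,n):
    if s[i,4]<100: continue
    q=P[l==i]; ctr=q.mean(0); w,V=np.linalg.eigh(np.cov(q[:,:2].T)); a=V[:,1]*np.sign(V[0,1])
    t=(q[:,:2]-ctr[:2])@a; print(s[i],ctr.round(4),'yaw',np.degrees(np.arctan2(a[1],a[0])).round(2),t.min().round(3),t.max().round(3),'top',np.percentile(q[:,2],95), 'minmax mid',(ctr[:2]+a*(t.min()+t.max())/2).round(4))
# minAreaRect in px of bright can
big=cv2.resize(c['color'][100:220,150:370],None,fx=3.6,fy=3.6,interpolation=cv2.INTER_CUBIC); cv2.imwrite('pics/topz.png',big)
```

```text
[ 93  37  19  50 678] [0.5389 0.0009 0.1406] yaw 4.23 -0.084 0.092 top 0.14897360700263113 minmax mid [0.5429 0.0012]
[ 61  39  18  51 688] [0.5304 0.114  0.1402] yaw 3.8 -0.084 0.093 top 0.14945395533380776 minmax mid [0.5351 0.1143]
[ 27  42  19  51 705] [0.5217 0.2272 0.14  ] yaw 4.08 -0.083 0.093 top 0.14967430545546362 minmax mid [0.5267 0.2275]
```

View pics/topz.png

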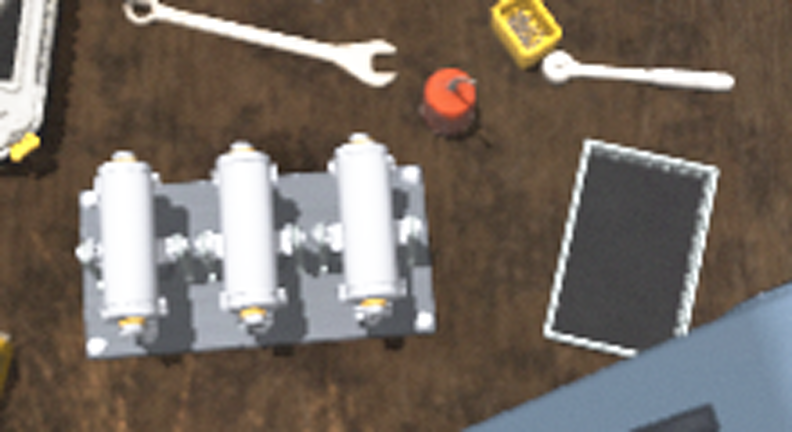

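step_arm([
  [0,0,0],
  [0,0,0],
  [0,0,0],
  [0,0,0],
  [15,-25,0],
  [20,-34,0],
  [20,-34,0],
  [20,-34,0],
  [20,-34,0],
  [20,-34,0],
  [20,-34,0],
  [20,-34,0],
  [10,-38,0],
  [10,-38,0],
  [10,-38,0],
  [10,-38,0],
  [10,-38,0],
  [10,-38,0],
  [5,-38,0],
  [5,-38,0],
], twist=[5.5,5.5,5.5,5.3,0,0,0,0,0,0,0,0,0,0,0,0,0,0,0,0], jaw=0, force=20)

```text
time: 1.82
position: [0.4568, 0.0226, 0.2395]
tool_rot: [0.999, 0.037, 0.0, -0.0]
ft_force: [-0.3, 1.1, 0.6]
grip_width: 0.0004
```

step_arm([
  [5,-39,0],
  [5,-40,0],
  [5,-40,0],
  [5,-40,0],
  [5,-40,20],
  [0,0,35],
  [0,0,5],
], twist=[0,0,0,0,0,0,0])

```text
time: 2.4
position: [0.4634, 0.2194, 0.1771]
tool_rot: [0.999, 0.039, -0.004, 0.001]
ft_force: [-0.7, -1.1, 0.3]
grip_width: 0.0002
```

Run:
```python
from h import *
obs()
snap('wrist','w1'); c=snap('top','top1'); s=snap('side','s1')
cv2.imwrite('pics/t1z.png',cv2.resize(c['color'][100:220,150:370],None,fx=3.6,fy=3.6,interpolation=cv2.INTER_CUBIC))
cv2.imwrite('pics/s1z.png',cv2.resize(s['color'][120:280,150:350],None,fx=3.6,fy=3.6,interpolation=cv2.INTER_CUBIC))
```

```text
{'time': 2.4, 'q': [0.224, 0.471, 1.77, -0.0, 0.909, 1.716], 'joint_velocities': [-0.054, 0.043, 0.051, -0.011, -0.05, -0.009], 'joint_torque': [0.707, -38.451, -15.99, 0.142, -0.809, 0.044], 'position': [0.463, 0.219, 0.177], 'tool_rot': [0.999, 0.039, -0.004, 0.001], 'ft_force': [-0.717, -1.084, 0.309], 'moment': [-0.019, 0.102, 0.002], 'grip_width': 0.0}
```

View pics/t1z.png

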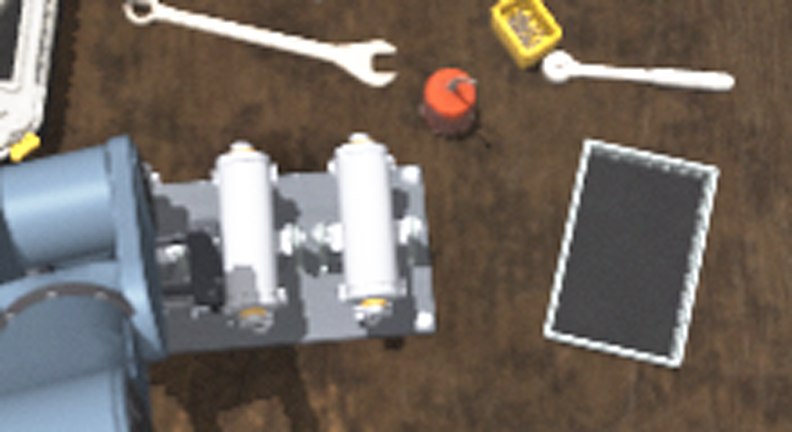

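View pics/s1z.png

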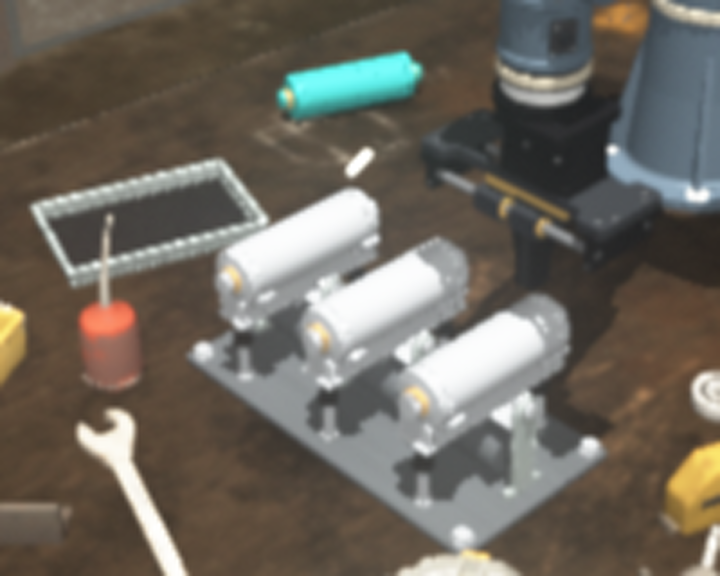

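View pics/w1.png

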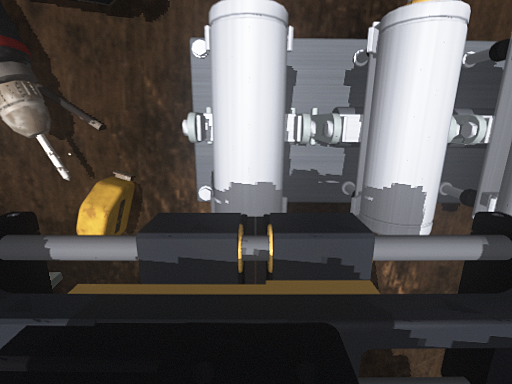

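Run:
```python
from h import *
c=load('w1')
v,u=np.mgrid[0:212,150:512]; uv=np.c_[u.ravel(),v.ravel()]
P=depthpts(c,uv)
for name,y0 in(('L',.2275),('M',.114)):
    for lo,hi in((.47,.51),(.51,.55),(.55,.59)):
        q=P[(abs(P[:,1]-y0)<.04)&(P[:,2]>.127)&(P[:,2]<.17)&(P[:,0]>lo)&(P[:,0]<hi)]
        # circle fit y,z with r
        if len(q)<30: continue
        A=np.c_[2*q[:,1:],np.ones(len(q))];b=(q[:,1:]**2).sum(1); s=np.linalg.lstsq(A,b,rcond=None)[0]
        print(name,q[:,0].mean().round(3),s[:2].round(4),'r',np.sqrt(s[2]+s[0]**2+s[1]**2).round(4),'ymid',((q[:,1].min()+q[:,1].max())/2).round(4),'top',q[:,2].max().round(4))
t=load('top1'); px=np.array([[590,143],[717,172],[547,336],[679,365]])/3.6+[150,100]
T=plane(t,px,.02); print(T.round(4),T.mean(0).round(4)); print(np.linalg.norm(T[0]-T[2]),np.linalg.norm(T[0]-T[1]))
d=(T[0]+T[1]-T[2]-T[3])/2; print('tray yaw',np.degrees(np.arctan2(d[1],d[0])))
obs()
```

```text
L 0.491 [0.2262 0.122 ] r 0.0256 ymid 0.2262 top 0.1492
L 0.531 [0.229  0.1223] r 0.0254 ymid 0.2287 top 0.1499
L 0.57 [0.2316 0.1225] r 0.0251 ymid 0.2316 top 0.1503
M 0.494 [0.111  0.1224] r 0.0253 ymid 0.1124 top 0.1497
M 0.531 [0.1139 0.1225] r 0.0252 ymid 0.1152 top 0.1501
M 0.571 [0.1167 0.1229] r 0.0249 ymid 0.1183 top 0.1497
[[ 0.6533 -0.2341  0.02  ]
 [ 0.6207 -0.3649  0.02  ]
 [ 0.4485 -0.1826  0.02  ]
 [ 0.4177 -0.3154  0.02  ]] [ 0.5351 -0.2742  0.02  ]
0.21116145517813958 0.1347753832180756
tray yaw -13.907002073266801
{'time': 2.55, 'q': [0.219, 0.465, 1.766, -0.0, 0.912, 1.716], 'joint_velocities': [-0.018, -0.032, -0.025, 0.002, -0.008, -0.0], 'joint_torque': [0.618, -35.668, -12.762, 0.043, -0.028, -0.002], 'position': [0.466, 0.217, 0.181], 'tool_rot': [0.999, 0.037, -0.001, 0.0], 'ft_force': [0.357, 0.442, -0.051], 'moment': [0.031, -0.003, 0.003], 'grip_width': 0.0}
```

step_arm([
  [1,-7,4],
  [0,0,6],
  [0,0,4],
  [0,0,2],
  [0,0,1],
  [-1.05,0,1.1],
  [-1.05,0,1.1],
  [-1.05,0,1.1],
  [-1.05,0,1.1],
  [-0.95,0,1.2],
  [-0.95,0,1.2],
  [-0.95,0,1.2],
  [-0.95,0,1.2],
  [-0.8,0,1.3],
  [-0.8,0,1.3],
  [-0.8,0,1.3],
  [-0.8,0,1.3],
], twist=[0,0,0,0,0,0,0,0,0,0,0,0,0,0,0,0,0])

```text
time: 3.97
position: [0.4562, 0.2243, 0.1495]
tool_rot: [0.999, 0.037, 0.0, -0.0]
ft_force: [0.4, -0.5, 4.9]
grip_width: 0.0006
```

```bash
cat >> h.py <<'E'
def tilt(c,y0,yaw=4.0,xr=(.44,.62),show=True):
    v,u=np.mgrid[0:384,0:512]; uv=np.c_[u.ravel(),v.ravel()]; d=c['depth'].ravel()>0
    P=depthpts(c,uv[d]); a=np.array([np.cos(np.radians(yaw)),np.sin(np.radians(yaw))])
    C=np.array([.531+(.114-y0)*.074,y0]); l=(P[:,:2]-C)@a; w=(P[:,:2]-C)@[-a[1],a[0]]
    out=[]
    for lo in np.arange(-.07,.07,.01):
        q=P[(l>lo)&(l<lo+.01)&(abs(w)<.03)&(P[:,2]>.09)&(P[:,2]<.2)]
        if len(q)>8: out.append((lo+.005,np.percentile(q[:,2],95),len(q)))
    return np.array(out).round(4)
E
python3 - <<'E'
from h import *
obs(); c=snap('wrist','w2'); s=snap('side','s2')
print(tilt(c,.228).T); print(tilt(s,.228).T)
cv2.imwrite('pics/s2z.png',cv2.resize(s['color'][120:280,150:350],None,fx=3.6,fy=3.6,interpolation=cv2.INTER_CUBIC))
E
```

```text
{'time': 3.967, 'q': [0.237, 0.508, 1.81, 0.0, 0.823, 1.733], 'joint_velocities': [0.002, 0.01, 0.019, -0.003, -0.06, 0.003], 'joint_torque': [0.169, -35.507, -10.755, 0.09, 0.215, -0.003], 'position': [0.456, 0.224, 0.15], 'tool_rot': [0.999, 0.037, 0.0, -0.0], 'ft_force': [0.412, -0.547, 4.947], 'moment': [-0.027, -0.178, -0.003], 'grip_width': 0.001}
[[-6.500e-02 -5.500e-02 -4.500e-02 -3.500e-02 -2.500e-02 -1.500e-02
  -5.000e-03  5.000e-03  1.500e-02  2.500e-02  3.500e-02  4.500e-02
   5.500e-02  6.500e-02]
 [ 1.906e-01  1.607e-01  1.375e-01  1.401e-01  1.429e-01  1.455e-01
   1.481e-01  1.507e-01  1.534e-01  1.562e-01  1.587e-01  1.614e-01
   1.615e-01  1.309e-01]
 [ 4.590e+02  1.256e+03  1.044e+03  1.131e+03  1.259e+03  1.362e+03
   1.513e+03  1.677e+03  1.857e+03  2.055e+03  2.309e+03  2.584e+03
   1.188e+03  1.160e+02]]
[[-6.500e-02 -5.500e-02 -4.500e-02 -3.500e-02 -2.500e-02 -1.500e-02
  -5.000e-03  5.000e-03  1.500e-02  2.500e-02  3.500e-02  4.500e-02
   5.500e-02  6.500e-02  7.500e-02]
 [ 1.822e-01  1.826e-01  1.370e-01  1.384e-01  1.416e-01  1.438e-01
   1.472e-01  1.495e-01  1.522e-01  1.556e-01  1.571e-01  1.605e-01
   1.630e-01  1.597e-01  1.497e-01]
 [ 5.400e+01  1.410e+02  4.000e+01  4.500e+01  3.900e+01  4.100e+01
   4.400e+01  4.700e+01  4.700e+01  4.300e+01  5.400e+01  5.000e+01
   6.000e+01  1.350e+02  9.900e+01]]
```

View pics/s2z.png

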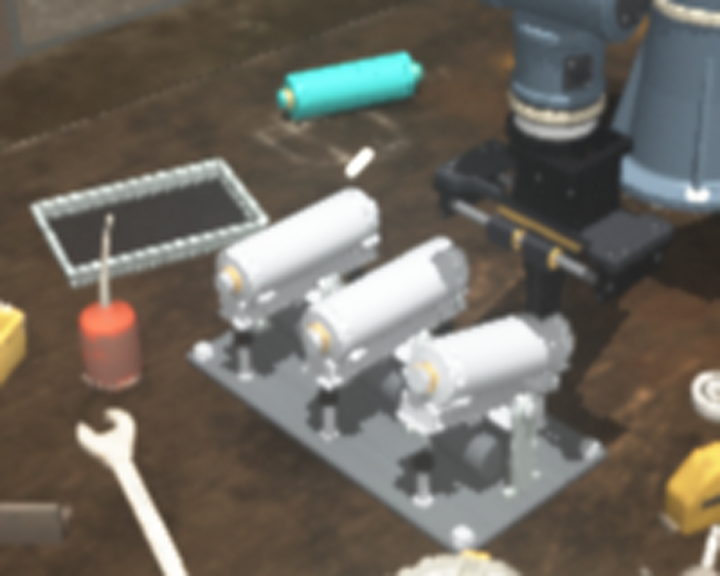

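step_arm([
  [-0.2,0,0.6],
  [0,0,0],
  [0,0,0],
  [0,0,0],
  [0,0,0],
  [0,0,0],
  [0,0,0],
  [0,0,0],
  [0,0,-3],
  [0,0,-8],
  [0,0,-12],
  [0,0,-12],
  [0,0,0],
  [0,0,0],
  [0,0,0],
  [0,0,0],
  [0,0,0],
  [0,0,0],
  [0,0,0],
  [0,0,0],
], twist=[0,0,0,0,0,0,0,0,0,0,0,0,0,0,0,0,0,0,0,0])

```text
time: 5.73
position: [0.4559, 0.2242, 0.1838]
tool_rot: [0.999, 0.037, -0.0, 0.0]
ft_force: [0.2, 0.5, -0.6]
grip_width: 0.0004
```

Run:
```python
from h import *
obs(); c=snap('wrist','w3'); 
print(tilt(c,.228)[:,:2].T)
```

```text
{'time': 5.733, 'q': [0.237, 0.453, 1.78, 0.0, 0.909, 1.733], 'joint_velocities': [0.002, -0.002, -0.002, 0.001, 0.0, -0.0], 'joint_torque': [0.001, -36.178, -13.342, 0.019, -0.078, -0.0], 'position': [0.456, 0.224, 0.184], 'tool_rot': [0.999, 0.037, -0.0, 0.0], 'ft_force': [0.245, 0.482, -0.635], 'moment': [-0.033, 0.061, 0.01], 'grip_width': 0.0}
[[-0.065  -0.055  -0.045  -0.035  -0.025  -0.015  -0.005   0.005   0.015
   0.025   0.035   0.045   0.055   0.065   0.075 ]
 [ 0.132   0.1928  0.1376  0.14    0.1428  0.1454  0.1482  0.1508  0.1535
   0.1561  0.1588  0.1613  0.164   0.1626  0.1472]]
```

step_arm([
  [1,15,0],
  [2,30,0],
  [3,30,0],
  [3,25,0],
  [2.5,15,0],
  [0,0,7],
  [0,0,6],
  [0,0,3],
  [0,0,2],
  [0,0,1],
], twist=[0,0,0,0,0,0,0,0,0,0])

```text
time: 6.62
position: [0.4753, 0.1113, 0.1644]
tool_rot: [0.999, 0.038, -0.001, -0.0]
ft_force: [0.2, 0.5, 0.3]
grip_width: 0.0005
```

Run:
```python
from h import *
obs(); s=snap('side','s4'); c=snap('wrist','w4')
print(tilt(s,.228)[:,:2].T);print(tilt(c,.114)[:,:2].T)
```

```text
{'time': 6.617, 'q': [0.001, 0.462, 1.845, 0.0, 0.836, 1.495], 'joint_velocities': [0.0, 0.014, 0.002, -0.001, -0.026, -0.001], 'joint_torque': [-0.189, -35.191, -11.945, 0.026, -0.069, 0.002], 'position': [0.475, 0.111, 0.164], 'tool_rot': [0.999, 0.038, -0.001, -0.0], 'ft_force': [0.178, 0.464, 0.294], 'moment': [0.032, 0.013, -0.05], 'grip_width': 0.001}
[[-0.065  -0.055  -0.045  -0.035  -0.025  -0.015  -0.005   0.005   0.015
   0.025   0.035   0.045   0.055   0.065   0.075 ]
 [ 0.1311  0.1332  0.136   0.1383  0.1417  0.1443  0.1465  0.1493  0.1518
   0.155   0.1575  0.1604  0.1627  0.162   0.1511]]
[[-0.065  -0.055  -0.045  -0.035  -0.025  -0.015  -0.005   0.005   0.015
   0.025   0.035   0.045   0.055   0.065   0.075 ]
 [ 0.1984  0.1984  0.1739  0.1478  0.1478  0.1479  0.1479  0.1479  0.1479
   0.148   0.148   0.1481  0.1482  0.1481  0.1481]]
```

View pics/w4.png

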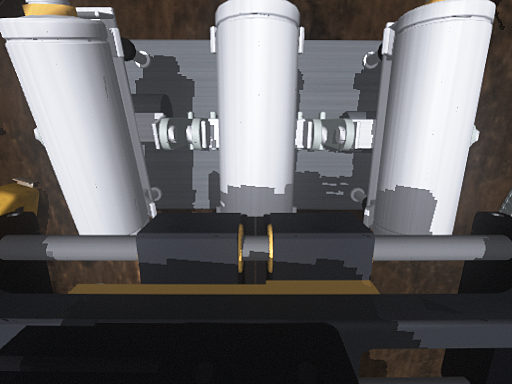

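The wrist view shows the left can still nose-down, top left, and the middle can level under the fingers at about x=257 px. I'll press the middle one.

step_arm([
  [-1.05,0,1.1],
  [-1.05,0,1.1],
  [-1.05,0,1.1],
  [-1.05,0,1.1],
  [-0.95,0,1.2],
  [-0.95,0,1.2],
  [-0.95,0,1.2],
  [-0.95,0,1.2],
  [-0.8,0,1.3],
  [-0.8,0,1.3],
  [-0.8,0,1.3],
  [-0.8,0,1.3],
  [-0.2,0,0.6],
  [0,0,0],
  [0,0,0],
  [0,0,0],
  [0,0,0],
  [0,0,0],
  [0,0,0],
  [0,0,0],
], twist=[0,0,0,0,0,0,0,0,0,0,0,0,0,0,0,0,0,0,0,0])

```text
time: 8.38
position: [0.4644, 0.1096, 0.15]
tool_rot: [0.999, 0.037, -0.0, -0.0]
ft_force: [-2.6, 1.1, 2.3]
grip_width: -0.0
```

Run:
```python
from h import *
obs(); c=snap('wrist','w5')
print(tilt(c,.114)[:,:2].T)
```

```text
{'time': 8.383, 'q': [-0.003, 0.476, 1.884, 0.0, 0.782, 1.493], 'joint_velocities': [0.0, -0.0, -0.0, -0.0, 0.0, 0.0], 'joint_torque': [-0.551, -34.149, -11.776, -0.118, -0.642, 0.008], 'position': [0.464, 0.11, 0.15], 'tool_rot': [0.999, 0.037, -0.0, -0.0], 'ft_force': [-2.558, 1.091, 2.268], 'moment': [0.135, 0.375, 0.016], 'grip_width': -0.0}
[[-0.065  -0.055  -0.045  -0.035  -0.025  -0.015  -0.005   0.005   0.015
   0.025   0.035   0.045   0.055   0.065 ]
 [ 0.1911  0.1606  0.1376  0.1403  0.1428  0.1455  0.148   0.1507  0.1533
   0.1558  0.1585  0.1612  0.1616  0.1302]]
```

step_arm([
  [-0.3,0,0.8],
  [-0.2,0,0.5],
  [0,0,0],
  [0,0,0],
  [0,0,0],
  [0,0,0],
  [0,0,0],
  [0,0,0],
], twist=[0,0,0,0,0,0,0,0])

```text
time: 9.1
position: [0.4641, 0.1096, 0.1493]
tool_rot: [0.999, 0.037, 0.0, -0.0]
ft_force: [-2.4, 0.6, 6.4]
grip_width: 0.0005
```

Run:
```python
from h import *
c=snap('wrist','w5b')
print(tilt(c,.114)[:,:2].T)
```

```text
[[-0.065  -0.055  -0.045  -0.035  -0.025  -0.015  -0.005   0.005   0.015
   0.025   0.035   0.045   0.055   0.065 ]
 [ 0.1907  0.1597  0.1374  0.1402  0.1427  0.1453  0.1482  0.1508  0.1535
   0.1562  0.1588  0.1617  0.1616  0.1308]]
```

On the stop with 6.4 N. I'll lift off and watch.

step_arm([
  [0,0,-3],
  [0,0,-8],
  [0,0,-12],
  [0,0,-12],
  [0,0,0],
  [0,0,0],
  [0,0,0],
  [0,0,0],
  [0,0,0],
  [0,0,0],
  [0,0,0],
  [0,0,0],
], twist=[0,0,0,0,0,0,0,0,0,0,0,0])

```text
time: 10.15
position: [0.464, 0.1095, 0.1835]
tool_rot: [0.999, 0.037, -0.0, 0.0]
ft_force: [-0.4, 0.0, -0.2]
grip_width: 0.0004
```

Run:
```python
from h import *
c=snap('wrist','w6');print(tilt(c,.114)[:,:2].T)
for nm in('M','R'):
  pass
v,u=np.mgrid[0:212,0:512]; P=depthpts(c,np.c_[u.ravel(),v.ravel()])
for lo,hi in((.48,.51),(.51,.55),(.55,.59)):
    q=P[(abs(P[:,1]-.001)<.035)&(P[:,2]>.127)&(P[:,2]<.17)&(P[:,0]>lo)&(P[:,0]<hi)]
    if len(q)<30: continue
    A=np.c_[2*q[:,1:],np.ones(len(q))];b=(q[:,1:]**2).sum(1); s=np.linalg.lstsq(A,b,rcond=None)[0]
    print('R',q[:,0].mean().round(3),s[:2].round(4),np.sqrt(s[2]+s[0]**2+s[1]**2).round(4))
```

```text
[[-0.065  -0.055  -0.045  -0.035  -0.025  -0.015  -0.005   0.005   0.015
   0.025   0.035   0.045   0.055   0.065   0.075 ]
 [ 0.1479  0.1921  0.1482  0.1482  0.148   0.148   0.1481  0.1479  0.1479
   0.1479  0.1477  0.1478  0.1477  0.1475  0.146 ]]
R 0.495 [-0.0042  0.1223] 0.0255
R 0.53 [-0.0014  0.1227] 0.025
R 0.57 [0.0014 0.1229] 0.0249
```

step_arm([
  [1,15,0],
  [2,30,0],
  [3,30,0],
  [3,25,0],
  [2.3,15,0],
  [0,0,7],
  [0,0,6],
  [0,0,3],
  [0,0,2],
  [0,0,1],
], twist=[0,0,0,0,0,0,0,0,0,0])

```text
time: 11.03
position: [0.4829, -0.0032, 0.1641]
tool_rot: [0.999, 0.038, -0.001, -0.0]
ft_force: [0.4, -0.0, -0.1]
grip_width: 0.0005
```

step_arm([
  [-1.05,0,1.1],
  [-1.05,0,1.1],
  [-1.05,0,1.1],
  [-1.05,0,1.1],
  [-0.95,0,1.2],
  [-0.95,0,1.2],
  [-0.95,0,1.2],
  [-0.95,0,1.2],
  [-0.8,0,1.3],
  [-0.8,0,1.3],
  [-0.8,0,1.3],
  [-0.8,0,1.3],
  [-0.3,0,0.8],
  [-0.2,0,0.5],
  [0,0,0],
  [0,0,0],
  [0,0,0],
  [0,0,0],
  [0,0,0],
  [0,0,0],
], twist=[0,0,0,0,0,0,0,0,0,0,0,0,0,0,0,0,0,0,0,0])

```text
time: 12.7
position: [0.4722, -0.0052, 0.1493]
tool_rot: [0.999, 0.037, 0.0, 0.0]
ft_force: [-2.0, -0.7, 4.5]
grip_width: 0.0003
```

Run:
```python
from h import *
obs(); c=snap('wrist','w7')
print(tilt(c,-.0005)[:,:2].T)
```

```text
{'time': 12.7, 'q': [-0.248, 0.472, 1.897, 0.0, 0.772, 1.248], 'joint_velocities': [-0.0, -0.0, -0.003, 0.002, -0.0, -0.0], 'joint_torque': [-0.355, -32.129, -10.664, -0.046, -0.492, 0.007], 'position': [0.472, -0.005, 0.149], 'tool_rot': [0.999, 0.037, 0.0, 0.0], 'ft_force': [-2.016, -0.677, 4.511], 'moment': [0.188, 0.231, 0.014], 'grip_width': 0.0}
[[-0.065  -0.055  -0.045  -0.035  -0.025  -0.015  -0.005   0.005   0.015
   0.025   0.035   0.045   0.055   0.065 ]
 [ 0.1912  0.1596  0.1374  0.1401  0.1428  0.1455  0.1482  0.1508  0.1535
   0.1561  0.1588  0.1617  0.1616  0.1309]]
```

step_arm([
  [-0.1,0,0.4],
  [0,0,0],
  [0,0,0],
  [0,0,0],
  [0,0,-3],
  [0,0,-8],
  [0,0,-12],
  [0,0,-12],
  [0,0,0],
  [0,0,0],
  [0,0,0],
  [0,0,0],
  [0,0,0],
  [0,0,0],
  [0,0,0],
  [0,0,0],
], twist=[0,0,0,0,0,0,0,0,0,0,0,0,0,0,0,0])

```text
time: 14.08
position: [0.472, -0.0052, 0.1834]
tool_rot: [0.999, 0.037, -0.0, -0.0]
ft_force: [0.1, 0.9, 1.2]
grip_width: 0.0005
```

Run:
```python
from h import *
obs(); c=snap('wrist','w8'); s=snap('side','s8')
print(tilt(c,-.0005)[:,:2].T);print(tilt(c,.114)[:,:2].T);print(tilt(s,.228)[:,:2].T)
t=load('top0')
```

```text
{'time': 14.083, 'q': [-0.248, 0.412, 1.866, -0.0, 0.864, 1.248], 'joint_velocities': [0.002, -0.002, 0.0, -0.0, 0.001, -0.0], 'joint_torque': [-0.001, -33.383, -12.482, 0.045, -0.058, -0.0], 'position': [0.472, -0.005, 0.183], 'tool_rot': [0.999, 0.037, -0.0, -0.0], 'ft_force': [0.099, 0.949, 1.197], 'moment': [0.016, -0.001, 0.03], 'grip_width': 0.0}
[[-0.065  -0.055  -0.045  -0.035  -0.025  -0.015  -0.005   0.005   0.015
   0.025   0.035   0.045   0.055   0.065   0.075 ]
 [ 0.1479  0.1921  0.1481  0.1482  0.1481  0.1481  0.148   0.1479  0.1479
   0.1478  0.1477  0.1478  0.1477  0.1477  0.1445]]
[[-0.065  -0.055  -0.045  -0.035  -0.025  -0.015  -0.005   0.005   0.015
   0.025   0.035   0.045   0.055   0.065   0.075 ]
 [ 0.1479  0.148   0.148   0.1478  0.1479  0.1478  0.1477  0.1477  0.1476
   0.1476  0.1477  0.1475  0.1476  0.1473  0.1455]]
[[-0.065  -0.055  -0.045  -0.035  -0.025  -0.015  -0.005   0.005   0.015
   0.025   0.035   0.045   0.055   0.065   0.075 ]
 [ 0.1308  0.1326  0.1353  0.1384  0.1401  0.1433  0.1467  0.1494  0.152
   0.1548  0.1571  0.1604  0.1607  0.1614  0.1505]]
```

View pics/s8.png

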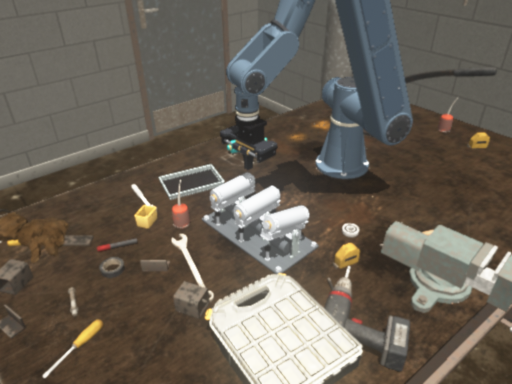

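Right and middle are level again, and the left stays down at about 0.26, so the left one is faulty. I'll go and grasp it just toward its near end, close to the shifted centre of gravity.

step_arm([
  [0,0,-10],
  [5,-15,-7],
  [6,-30,0],
  [8,-36,0],
  [8,-36,0],
  [8,-36,0],
  [8,-36,0],
  [7,-27,0],
  [2,-12.6,0],
  [0,0,10],
  [0,0,20],
  [0,0,20],
  [0,0,0],
], twist=[0,0,0,0,0,0,0,0,0,0,0,0,0], jaw=76)

```text
time: 15.27
position: [0.5037, 0.2243, 0.1467]
tool_rot: [0.999, 0.037, -0.005, 0.001]
ft_force: [-0.2, -0.6, -0.5]
grip_width: 0.0738
```

Run:
```python
from h import *
obs(); c=snap('wrist','w9'); s=snap('side','s9')
cv2.imwrite('pics/s9z.png',cv2.resize(s['color'][120:280,150:350],None,fx=3.6,fy=3.6,interpolation=cv2.INTER_CUBIC))
print(tilt(c,.228)[:,:2].T)
v,u=np.mgrid[0:200,100:400]; P=depthpts(c,np.c_[u.ravel(),v.ravel()])
for lo,hi in((.53,.55),(.55,.57),(.57,.59)):
    q=P[(abs(P[:,1]-.23)<.04)&(P[:,2]>.13)&(P[:,2]<.17)&(P[:,0]>lo)&(P[:,0]<hi)]
    A=np.c_[2*q[:,1:],np.ones(len(q))];b=(q[:,1:]**2).sum(1); s=np.linalg.lstsq(A,b,rcond=None)[0]
    print(q[:,0].mean().round(3),s[:2].round(4))
```

```text
{'time': 15.267, 'q': [0.217, 0.561, 1.698, -0.001, 0.892, 1.715], 'joint_velocities': [-0.001, -0.044, -0.035, 0.004, 0.062, 0.003], 'joint_torque': [0.119, -41.499, -14.34, 0.039, -0.567, 0.001], 'position': [0.504, 0.224, 0.147], 'tool_rot': [0.999, 0.037, -0.005, 0.001], 'ft_force': [-0.161, -0.608, -0.459], 'moment': [0.064, 0.051, -0.028], 'grip_width': 0.074}
[[-0.065  -0.055  -0.045  -0.035  -0.025  -0.015  -0.005   0.005   0.015
   0.025   0.035   0.045   0.055   0.065   0.075 ]
 [ 0.127   0.1349  0.1374  0.139   0.1338  0.1454  0.1481  0.1508  0.1534
   0.156   0.1587  0.1615  0.164   0.1624  0.1527]]
0.54 [0.2301 0.13  ]
0.56 [0.2315 0.1355]
0.58 [0.2321 0.1412]
```

View pics/s9z.png

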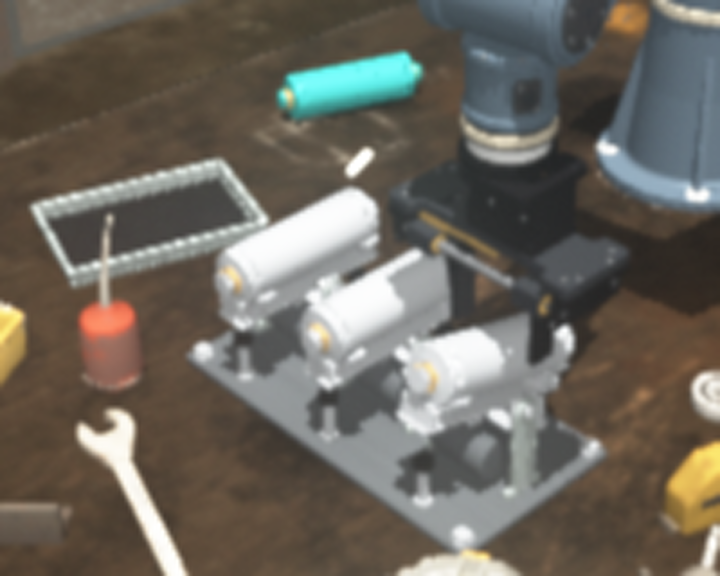

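View pics/w9.png

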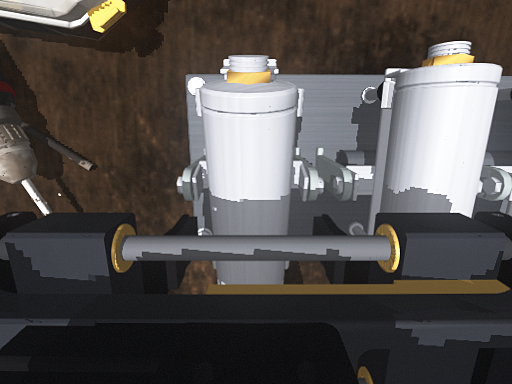

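step_arm([
  [0,-1,0],
  [0,0,8],
  [0,0,10],
  [0,0,7],
  [0,0,0],
  [0,0,0],
], twist=[0,0,0,0,0,0])

```text
time: 15.87
position: [0.5064, 0.2275, 0.1249]
tool_rot: [0.999, 0.037, -0.001, 0.0]
ft_force: [0.2, -0.1, 0.5]
grip_width: 0.0761
```

step_arm([
  [0,0,0],
  [0,0,0],
  [0,0,0],
  [0,0,0],
  [0,0,0],
  [0,0,0],
  [0,0,0],
  [0,0,0],
], twist=[0,0,0,0,0,0,0,0], jaw=40, force=35)

```text
time: 16.53
position: [0.5071, 0.228, 0.1259]
tool_rot: [0.999, 0.037, 0.0, -0.0]
ft_force: [0.0, 2.3, 2.0]
grip_width: 0.0513
```

Run:
```python
from h import *
obs()
```

```text
{'time': 16.533, 'q': [0.221, 0.595, 1.708, 0.001, 0.838, 1.717], 'joint_velocities': [0.001, -0.001, 0.0, 0.001, 0.0, 0.001], 'joint_torque': [-1.293, -40.384, -11.618, -0.508, -0.062, -0.012], 'position': [0.507, 0.228, 0.126], 'tool_rot': [0.999, 0.037, 0.0, -0.0], 'ft_force': [0.048, 2.272, 1.981], 'moment': [0.467, 0.069, -0.049], 'grip_width': 0.051}
```

step_arm([
  [-0.5,0,-2],
  [-1,0,-4],
  [-1,0,-4],
  [-1.5,0,-6],
  [-1,0,-8],
  [0,0,-10],
  [0,0,-12],
  [0,0,-15],
  [0,0,-15],
  [0,0,-15],
  [0,0,0],
], twist=[0,0,0,0,0,0,0,0,0,0,0])

```text
time: 17.45
position: [0.5018, 0.227, 0.2192]
tool_rot: [0.999, 0.037, 0.001, 0.0]
ft_force: [1.1, 0.3, -5.2]
grip_width: 0.0509
```

Run:
```python
from h import *
obs(); snap('wrist','w10'); s=snap('side','s10')
cv2.imwrite('pics/s10z.png',cv2.resize(s['color'][90:280,130:350],None,fx=3.2,fy=3.2,interpolation=cv2.INTER_CUBIC))
```

```text
{'time': 17.45, 'q': [0.222, 0.453, 1.643, -0.001, 1.044, 1.719], 'joint_velocities': [-0.002, 0.036, 0.028, 0.004, -0.071, 0.0], 'joint_torque': [0.173, -40.468, -15.75, 0.013, 0.512, -0.003], 'position': [0.502, 0.227, 0.219], 'tool_rot': [0.999, 0.037, 0.001, 0.0], 'ft_force': [1.068, 0.338, -5.196], 'moment': [0.052, -0.164, 0.037], 'grip_width': 0.051}
```

View pics/s10z.png

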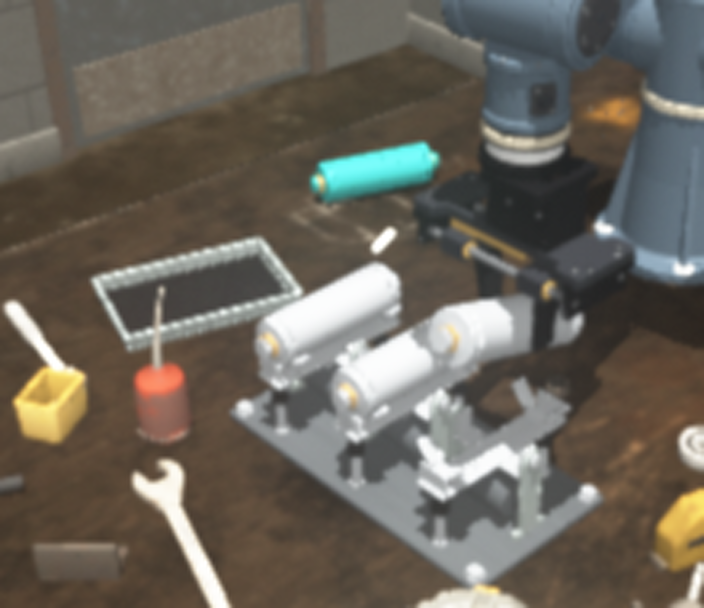

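View pics/w10.png

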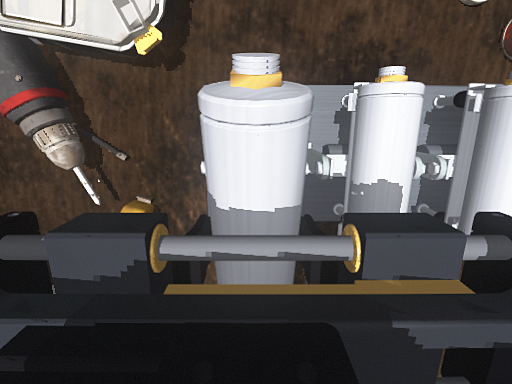

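step_arm([
  [0,0,-8],
  [0,5,-10],
  [-1,12,-5],
  [-1,20,0],
  [-1,27,0],
  [-2,30,0],
  [-2,30,0],
  [-2,30,0],
  [-2,30,0],
  [-2,30,0],
  [-2,30,0],
  [-2,30,0],
  [-2,30,0],
  [-2,30,0],
  [-2,30,0],
  [-1,30,0],
  [-1,30,0],
  [-1,30,0],
  [-1,25,0],
  [0,12,0],
], twist=[0,0,0,0,0,0,0,0,0,0,0,0,0,0,0,0,0,0,0,0])

```text
time: 19.22
position: [0.5109, -0.2691, 0.2399]
tool_rot: [0.999, 0.036, 0.0, 0.001]
ft_force: [0.7, 0.2, -5.0]
grip_width: 0.0513
```

step_arm([
  [0,4,0],
  [0,0,0],
  [0,0,0],
  [0,0,0],
  [0,0,0],
  [0,0,0],
], twist=[3,5,5,4,1,0])

```text
time: 19.72
position: [0.5112, -0.2682, 0.2396]
tool_rot: [0.993, -0.119, -0.0, -0.0]
ft_force: [0.4, 0.3, -5.1]
grip_width: 0.0515
```

Run:
```python
from h import *
o=obs(); c=snap('wrist','w11'); s=snap('side','s11'); t=snap('top','t11')
x=R.from_quat(o['tool_rot']).as_matrix()[:,0]; print('yaw',np.degrees(np.arctan2(x[1],x[0])))
cv2.imwrite('pics/s11z.png',cv2.resize(s['color'][90:280,130:350],None,fx=3.2,fy=3.2,interpolation=cv2.INTER_CUBIC))
for y in(.228,.114,-.0005): print(tilt(t,y)[:,:2].T)
```

```text
{'time': 19.717, 'q': [-0.677, 0.463, 1.554, -0.0, 1.125, 1.133], 'joint_velocities': [0.003, 0.003, -0.002, -0.002, -0.002, -0.024], 'joint_torque': [-0.072, -43.074, -18.44, 0.041, -0.003, 0.142], 'position': [0.511, -0.268, 0.24], 'tool_rot': [0.993, -0.119, -0.0, -0.0], 'ft_force': [0.407, 0.314, -5.128], 'moment': [0.023, 0.026, 0.036], 'grip_width': 0.052}
yaw -13.6936923189554
[[-0.065  -0.055   0.055   0.065   0.075 ]
 [ 0.114   0.1139  0.1147  0.1133  0.1136]]
[[-0.025  -0.015  -0.005   0.005   0.015   0.025   0.035   0.045   0.055
   0.065   0.075 ]
 [ 0.1462  0.1457  0.151   0.1491  0.1491  0.1492  0.1495  0.1482  0.1531
   0.1477  0.1487]]Traceback (most recent call last):
  File "<stdin>", line 5, in <module>
IndexError: too many indices for array: array is 1-dimensional, but 2 were indexed
```

View pics/s11z.png

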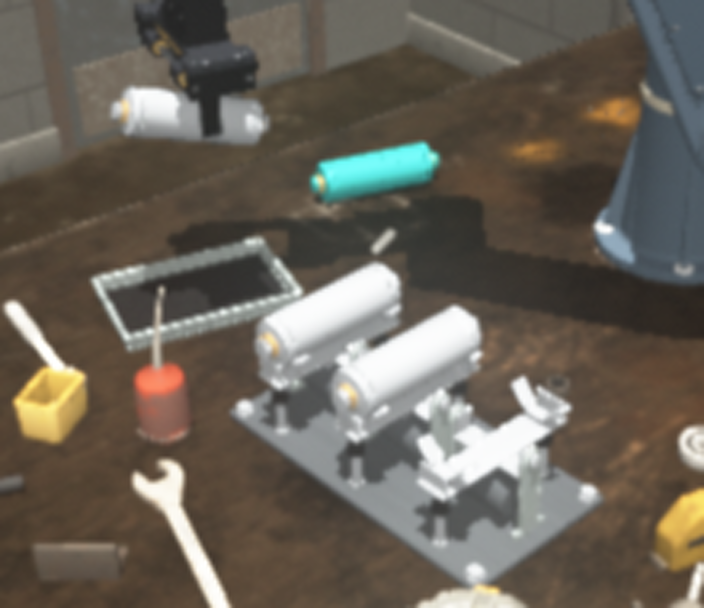

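View pics/w11.png

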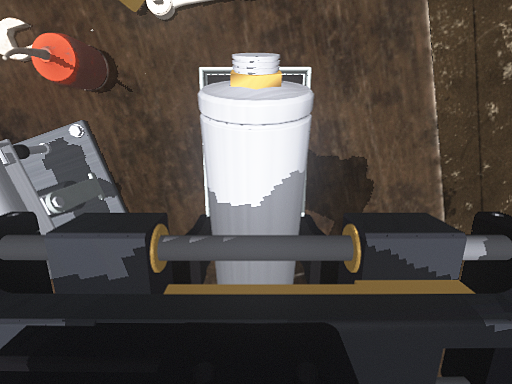

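Run:
```python
from h import *
c=load('w11'); T=plane(c,[[200,68],[311,68]],.02); print(T.round(4),T.mean(0).round(4))
e=np.array([.5351,-.2742])+.105*np.array([.9707,-.2402]); print('expected far mid',e)
v,u=np.mgrid[90:205,210:300]; P=depthpts(c,np.c_[u.ravel(),v.ravel()])
a=np.array([.9716,-.2367]); C=np.array([.5112,-.2682]); l=(P[:,:2]-C)@a;w=(P[:,:2]-C)@[-a[1],a[0]]
for lo in np.arange(0,.1,.01):
    q=P[(l>lo)&(l<lo+.01)&(abs(w)<.02)&(P[:,2]>.18)]
    if len(q)>20: print(round(lo+.005,3),np.percentile(q[:,2],95).round(4),len(q))
```

```text
[[ 0.6565 -0.2339  0.02  ]
 [ 0.6237 -0.3689  0.02  ]] [ 0.6401 -0.3014  0.02  ]
expected far mid [ 0.6370235 -0.299421 ]
0.025 0.2631 57
0.035 0.2699 1499
0.045 0.2728 1807
0.055 0.2759 2042
0.065 0.2791 2338
0.075 0.2804 2217
0.085 0.2695 110
```

step_arm([
  [4,0.5,10],
  [0,0,25],
  [0,0,30],
  [0,0,35],
  [0,0,32],
  [0,0,23],
  [0,0,14],
  [0,0,8],
  [0,0,1],
  [0,0,0],
  [0,0,0],
], twist=[0,0,0,0,0,0,0,0,0,0,0])

```text
time: 20.78
position: [0.5165, -0.2705, 0.0625]
tool_rot: [0.993, -0.119, 0.001, 0.001]
ft_force: [-0.8, 0.1, -4.8]
grip_width: 0.0513
```

Run:
```python
from h import *
o=obs(); c=snap('wrist','w12'); s=snap('side','s12')
cv2.imwrite('pics/s12z.png',cv2.resize(s['color'][100:240,130:310],None,fx=4,fy=4,interpolation=cv2.INTER_CUBIC))
```

```text
{'time': 20.783, 'q': [-0.674, 0.722, 1.671, 0.0, 0.746, 1.136], 'joint_velocities': [-0.002, -0.014, -0.0, -0.0, 0.001, 0.001], 'joint_torque': [-0.002, -46.704, -10.784, 0.03, 0.024, -0.001], 'position': [0.517, -0.27, 0.063], 'tool_rot': [0.993, -0.119, 0.001, 0.001], 'ft_force': [-0.775, 0.106, -4.803], 'moment': [0.037, -0.03, 0.047], 'grip_width': 0.051}
```

View pics/s12z.png

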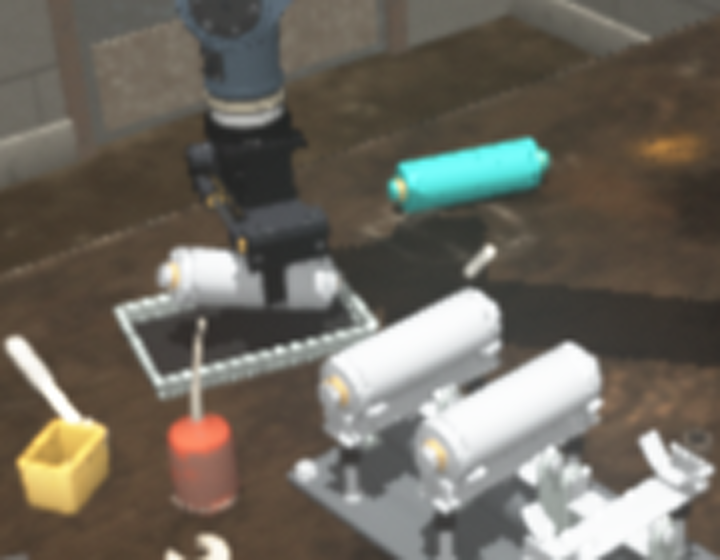

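View pics/w12.png

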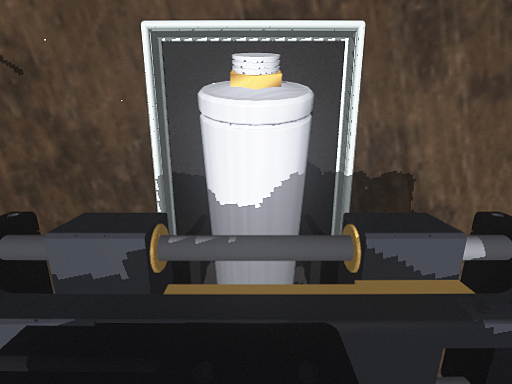

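step_arm([
  [0,0,2],
  [0,0,2],
  [0,0,2],
  [0,0,1],
  [0,0,0],
], twist=[0,0,0,0,0])

```text
time: 21.3
position: [0.5162, -0.2701, 0.0551]
tool_rot: [0.993, -0.12, 0.001, 0.0]
ft_force: [0.8, 0.2, -0.4]
grip_width: 0.0512
```

step_arm([
  [0.3,0,1],
  [0.3,0,1],
  [0.4,0,1],
  [0,0,0],
], twist=[0,0,0,0])

```text
time: 21.63
position: [0.518, -0.2707, 0.0523]
tool_rot: [0.993, -0.12, 0.002, 0.001]
ft_force: [4.1, 1.0, 3.6]
grip_width: 0.0514
```

step_arm([
  [0.5,0,0],
  [0.7,0,1],
  [0.7,0,1],
  [0.7,0,1],
  [0.7,0,1],
  [0.6,0,1],
  [0.6,0,1],
  [0,0,0],
], twist=[0,0,0,0,0,0,0,0], force=20)

```text
time: 22.3
position: [0.5207, -0.2711, 0.0452]
tool_rot: [0.993, -0.12, -0.0, -0.0]
ft_force: [3.2, -1.4, 0.3]
grip_width: 0.0518
```

```bash
cat > tl.py <<'E'
from h import *
import sys
o=obs(); c=snap('wrist',sys.argv[1])
v,u=np.mgrid[60:215,190:320]; P=depthpts(c,np.c_[u.ravel(),v.ravel()])
x=R.from_quat(o['tool_rot']).as_matrix()[:2,0]; C=o['position'][:2]; l=(P[:,:2]-C)@x;w=(P[:,:2]-C)@[-x[1],x[0]]
for lo in np.arange(0,.12,.01):
    q=P[(l>lo)&(l<lo+.01)&(abs(w)<.02)&(P[:,2]>.03)&(P[:,2]<.15)]
    if len(q)>20: print(round(lo+.005,3),np.percentile(q[:,2],95).round(4),len(q))
E
python3 tl.py w13
```

```text
{'time': 22.3, 'q': [-0.67, 0.754, 1.663, -0.0, 0.725, 1.141], 'joint_velocities': [0.001, -0.003, 0.004, 0.0, 0.007, 0.0], 'joint_torque': [-0.044, -45.274, -8.24, 0.016, 0.582, 0.037], 'position': [0.521, -0.271, 0.045], 'tool_rot': [0.993, -0.12, -0.0, -0.0], 'ft_force': [3.216, -1.361, 0.251], 'moment': [-0.228, -0.244, 0.031], 'grip_width': 0.052}
0.025 0.066 1060
0.035 0.067 1505
0.045 0.0681 1628
0.055 0.0691 1774
0.065 0.0702 1922
0.075 0.0712 2096
0.085 0.0712 1320
0.095 0.0579 533
```

step_arm([
  [0.6,0,1],
  [0.6,0,1],
  [0.5,0,1],
  [0.5,0,1],
  [0.4,0,1],
  [0.3,0,1],
  [0,0,0],
], twist=[0,0,0,0,0,0,0])

```text
time: 22.93
position: [0.5234, -0.2716, 0.0393]
tool_rot: [0.993, -0.12, -0.0, -0.0]
ft_force: [1.3, -0.3, -0.7]
grip_width: 0.0513
```

```bash
python3 tl.py w14
```

```text
{'time': 22.933, 'q': [-0.668, 0.766, 1.658, -0.0, 0.719, 1.143], 'joint_velocities': [-0.003, -0.003, 0.001, -0.0, 0.003, -0.002], 'joint_torque': [0.163, -46.214, -9.042, 0.124, 0.211, 0.028], 'position': [0.523, -0.272, 0.039], 'tool_rot': [0.993, -0.12, -0.0, -0.0], 'ft_force': [1.291, -0.325, -0.693], 'moment': [-0.059, -0.01, 0.032], 'grip_width': 0.051}
0.025 0.0571 1172
0.035 0.0572 1464
0.045 0.0573 1557
0.055 0.0573 1639
0.065 0.0574 1741
0.075 0.0573 1843
0.085 0.0573 1327
0.095 0.0431 640
```

step_arm([
  [0.1,0,0.5],
  [0,0,0.3],
  [0,0,0],
], twist=[0,0,0])

```text
time: 23.23
position: [0.5235, -0.2716, 0.0392]
tool_rot: [0.993, -0.12, -0.0, -0.0]
ft_force: [-0.3, 0.1, 2.1]
grip_width: 0.0516
```

step_arm([
  [0,0,0],
  [0,0,0],
  [0,0,0],
  [0,0,0],
  [0,0,0],
  [0,0,0],
], twist=[0,0,0,0,0,0], jaw=70)

```text
time: 23.73
position: [0.5238, -0.2717, 0.0387]
tool_rot: [0.993, -0.12, -0.0, -0.0]
ft_force: [0.4, -0.2, 1.6]
grip_width: 0.0694
```

step_arm([
  [0,0,-5],
  [0,0,-15],
  [0,0,-25],
  [0,0,-35],
  [0,0,-35],
  [0,0,-35],
  [0,0,-30],
  [-15,10,-10],
  [-25,25,0],
  [-25,25,0],
  [-20,25,0],
  [-10,15,0],
  [0,0,0],
  [0,0,0],
], twist=[0,0,0,0,0,0,0,0,0,0,0,0,0,0])

```text
time: 24.9
position: [0.4072, -0.3469, 0.2292]
tool_rot: [0.993, -0.121, 0.0, -0.0]
ft_force: [-0.0, 0.4, 0.2]
grip_width: 0.07
```

Run:
```python
from h import *
o=obs(); c=snap('wrist','w15'); s=snap('side','s15'); t=snap('top','t15')
cv2.imwrite('pics/s15z.png',cv2.resize(s['color'][100:270,130:350],None,fx=3.4,fy=3.4,interpolation=cv2.INTER_CUBIC))
cv2.imwrite('pics/t15z.png',cv2.resize(t['color'][100:220,150:370],None,fx=3.6,fy=3.6,interpolation=cv2.INTER_CUBIC))
for y in(.114,-.0005): print(tilt(s,y)[:,1])
```

```text
{'time': 24.9, 'q': [-0.915, 0.42, 1.67, 0.001, 1.051, 0.898], 'joint_velocities': [0.037, 0.008, -0.005, 0.006, 0.002, 0.002], 'joint_torque': [-0.92, -37.128, -15.767, -0.027, -0.048, -0.025], 'position': [0.407, -0.347, 0.229], 'tool_rot': [0.993, -0.121, 0.0, -0.0], 'ft_force': [-0.024, 0.433, 0.225], 'moment': [0.056, 0.025, -0.031], 'grip_width': 0.07}
[0.147  0.148  0.1489 0.1483 0.148  0.147  0.1482 0.1466 0.1476 0.1472
 0.1464 0.1474 0.1472 0.1468 0.1456]
[0.148  0.1465 0.1468 0.1472 0.1475 0.147  0.1468 0.1473 0.1473 0.1465
 0.1465 0.1468 0.1476 0.1469 0.146 ]
```

View pics/s15z.png

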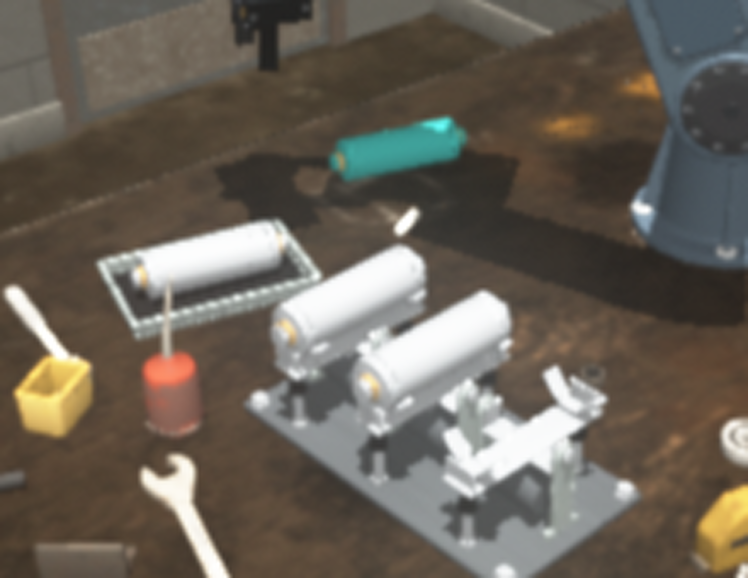

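View pics/t15z.png

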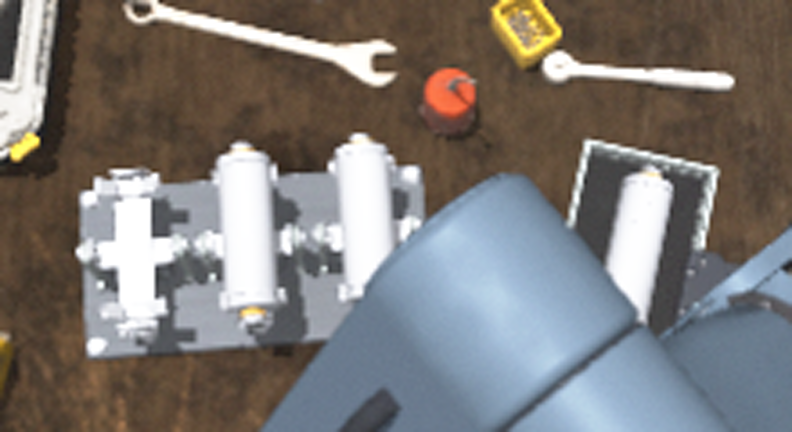

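View pics/w15.png

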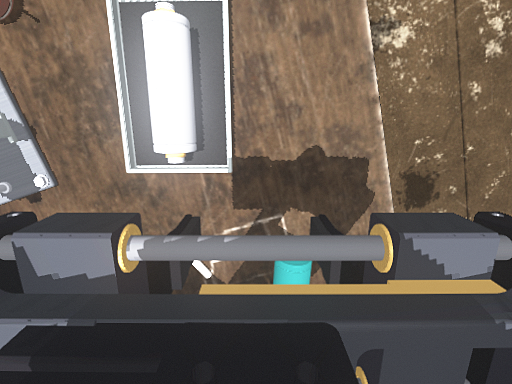

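The can lies flat inside the tray, at about (170,85) in the wrist view. The two sound cans are level, the empty cradle is level, and the things round about haven't moved. I'll hand in.

```bash
python3 -c "
from h import *
a=load('w15'); robot.hand_in()"
```

```text
the job is handed in; nothing more can be done
```

The faulty silencer was the left one; it now lies flat in the scrap tray, and the job is handed in at about 25 s of the 58 s allowed.

- **Test:** I pressed the near end of each silencer onto its stop, left to right, held it for at least half a second and let go. The left one stayed down at about 0.26 rad. The middle and right ones were level again about a second after release.
- **Moving it:** I lifted the left one out, carried it over and set its near end on the tray floor. I then lowered it until the depth reading showed it flat, to within about 0.002 rad, before opening the jaws.
- **Last checks:**
  - The silencer lies wholly inside the tray.
  - The middle and right ones are level, with tops within about 2 mm of 147 mm along their length.
  - The empty cradle looks level.
  - The oil can and the other nearby things look unmoved in the top and side pictures.
  - The gripper is clear of everything.
- **Disagreements:** The top and wrist cameras put the tray about 3 mm apart, so I used the average. Wrist depth read heights about 1 mm high. I compared the nearby things by eye only.

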